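# Reset a sprung ring clamp from fully open to its half-open catch

## Task

The sprung jaw of the grey ring clamp is caught fully open. Press the green release knob down until the jaw has sprung fully shut, then push the jaw's orange tab back, past the half-open catch but short of the fully-open one, and let it go so that it returns and rests caught half open (yellow pointer at the green mark). Only press and push with the fingertips: do not pinch the tab or the knob, and leave the loose things round the clamp where they are.

Things in the scene. Friction and masses are not known exactly. Their poses are not given: they have to be found in the camera images.
- ring_clamp: Grey base plate, 210 x 130 x 10 mm; fixed. Origin: centre of its underside, on the bench top. Its +x is the way the jaw opens (away from the robot, within 0.35 rad), +y left. Fixed jaw (x -88 to -72 mm) and spring barrel (x 69 to 103 mm) are 44 mm high. A ring on a peg is fixed at its front left. Marks on the right margin for the jaw's yellow pointer: white shut, green half open, red fully open.
- jaw (a joint): Opening of the sprung aluminium jaw along the clamp's +x, m: 0 shut, 0.022 on the half-open catch, 0.044 on the fully-open catch (at the start), 0.052 end of travel. A spring pulls it shut with 3 N at 0, 7 N at 0.052. Pushed open, it clicks past the catches (a few N more), which stop it going back. Pushed to 0.024 to 0.039 and let go, it rests half open; from 0.041 it may catch fully open.
- release (a joint): Travel of the stop pin with its green knob, m: 0 up, 0.008 fully down. Sprung up with 2 N, 4 N when fully down. From about 0.005 it frees the jaw, which springs shut within half a second if the knob is held down that long. It comes up again by itself.
- tab_face (a point): Point to push: on the front face (the clamp's -x side) of the jaw's upright orange tab, mid width, 70 mm above the bench, 14 mm below the tab's top. Tab: 40 mm wide (clamp's y), 12 mm thick (x). The point moves with the jaw; shut, it lies at x -20, y -15 mm in the clamp's frame. In front of it nothing stands above 44 mm. Axes as the clamp's.
- tab_mid (a point): Centre of the top of the orange tab, 84 mm above the bench, 6 mm behind the front face. Axes as the clamp's.
- knob_top (a point): Centre of the top of the green release knob, a button 24 mm wide and 10 mm high on a steel pin, pressed straight down. When up it is 56 mm above the bench, at x -20, y +40 mm in the clamp's frame. Axes as the clamp's.
- film_can: Loose black film can with grey lid, 33 mm wide, 54 mm high, standing left of the clamp; origin: centre of its underside. To be left alone.
- flux_jar: Loose jar with green lid, 45 mm wide, 46 mm high, left of the clamp, farther back; origin: centre of its underside. To be left alone.
- solder_spool: Loose pale spool, 42 mm wide, 22 mm high, right of the clamp; origin: centre of its underside. To be left alone.
- cork_a: Loose cork, 41 mm wide, 26 mm high, right of the clamp, nearer the robot; origin: centre of its underside. To be left alone.

How it is judged (in metres and radians):
On the way, in this order (a step that is already met when the one before it is completed fails the run):
1. the jaw has sprung fully shut (value of joint jaw below 0.002 m), for 0.1 s.
2. the fingers push the jaw past the half-open catch (value of joint jaw above 0.0232 m and contact force between the fingers and jaw above 0.5 N), for 0.05 s.
At the end, for the whole second after the job is handed in: The jaw rests on the half-open catch (opening 20 to 23.5 mm), still, with the stop pin and its knob up (within 2 mm) (value of joint jaw between 0.02 and 0.0235 m and not (velocity of joint jaw above 0.005 m/s) and velocity of joint jaw above -0.005 m/s and value of joint release below 0.002 m); the robot touches nothing.
It fails at once if the orange tab was pinched or dragged from above instead of pushed on its face (contact force between the fingers and jaw above 0.5 N and x of the grasp point in the frame of tab_mid between -0.006 and 0.006 m and y of the grasp point in the frame of tab_mid between -0.025 and 0.025 m and z of the grasp point in the frame of tab_mid below 0.025 m).
It fails at once if the release knob was pinched instead of pressed (contact force between the fingers and release above 0.5 N and horizontal distance between the grasp point and knob_top below 0.012 m and z of the grasp point in the frame of knob_top below 0.008 m).
It fails at once if a loose thing beside the clamp was lifted or shifted more than 15 mm (distance of any of film_can, flux_jar, solder_spool, cork_a from where it was at the start of the episode above 0.015 m).
It also fails if it takes over 45 s, if anything falls off the work surface, if the arm or the gripper's body presses on something with over 40 N, if the wrist force passes 120 N, or if a joint passes its speed limit or range.

## Robot

A 7-joint arm with a two-finger parallel gripper is mounted at the origin on a cart in front of the work surface, level with it; the furniture and walls round the work are solid. World frame = base frame: x ahead of the robot, y to its left, z up, the work surface at z = 0. Lengths are in mm, angles in rad, forces in N, time in s.
With the tool pointing down it reaches from about 425 to 950 mm from the base axis. Payload 4.7 kg.
Tool frame: the origin (TCP) lies at the centre of the arm's flange, where the gripper is bolted on; the fingertips stand 182 mm ahead of it and the grasp point (between the pads) lies 164 mm ahead of it; z points along the fingers, x is the direction in which the jaws open and shut, and the axes are right-handed (so a half turn about z gives the same grasp; the last joint's range is limited). The gripper opens to 87 mm and grips with 3 to 60 N. Pads are 19 mm wide; open, the fingers measure 117 mm over their backs; the gripper's body (75 mm by 190 mm) begins 51 mm behind the grasp point.
Start: joints at [-0.029, 0.469, -0.049, 1.532, 0.024, 1.141, -0.082], TCP at [675.004, 0.039, 404.773] pointing down, gripper open.
Joint ranges: [-2.59, 2.59], [-0.33, 1.99], [-1.39, 1.29], [0.1, 2.45], [-1.04, 4.18], [0.21, 1.99], [-2.66, 2.66]. Speed limits (rad/s): [2.57, 2.57, 3.14, 3.14, 3.14, 3.14, 3.14].

## Interface

Orientations are given as a 3x3 rotation matrix whose columns are the frame's x, y, z axes.
In Python, from workcell import * gives the robot as it stands.
- The arm moves only by the shell command python3 -m creep 'ROWS'. ROWS is JSON, a list that holds one entry, the list of rows, each a list of 7 numbers: the shift along the tool's x, y, z in cm, then the turn, a rotation vector about the tool's x, y, z in degrees, then the opening in per cent of the stroke, from 0 (shut) to 100 (fully open). A call has 1 to 5 rows; each row shifts and turns the pose as measured when the row begins, along the tool's axes as they then stand; what a row does not reach is not made up. A row lasts 1/10 s, in which the tool goes at most 50 mm and 8.59 degrees, less where a joint would pass 70% of its speed; a pose out of reach is approached as far as the arm can. A call with a gripper value outside its range is refused whole. The fingers move at their own pace and stop on an object; the grip force is fixed at half the most. Time passes only in rows, so rows that do not move let the fingers close. It gives the time, the measured TCP pose, the force and the opening at its end, in the units of the state.
- observe(): the state, without advancing time (a new reading comes with each control period).
- get_image(name): name is "scene" or "side" or "wrist"; returns the picture (384x512x3 uint8, red, green, blue); there is no depth.
- camera_params(name): a dict with "fx", "fy", "cx", "cy" (pixels), "camera_from_world" (4x4, takes a point from world to camera coordinates). Camera axes: x right, y down, z forward; pixel columns grow to the right and rows downward; lengths in mm; the calibration is good to about 2 mm. A picture is of the moment at which its call begins: read the wrist's pose just before it. camera_params takes no time and is no camera call; for the wrist camera it gives the pose at the moment of the call.
- hand_in(): hands the job in, once; it reports no verdict.
Trained networks look in the newest picture that a camera, given by its name, has taken for a name from the list of things; names that differ only in an ending like _2 or _b are one class to them, and where a whole thing is asked for, a point or a joint stands for the part that bears it (a point fixed in the world has none). Each returns a list of dicts, best first, with "p" (0 to 1); they miss things now and then, are a little off and sometimes report something else, mostly with a low value. They report only what shows in the picture. A call takes as long as a camera call.
- trace(label, camera): "region" (384x512 bool, what is visible of it).
- pinpoint(label, camera): "point" ([x, y, z] in mm, in world coordinates, good to about 4 mm: a listed point, or the origin of a listed thing).
The state is a dict: "t": time; "qpos": joint angles; "joint_velocities": joint speeds; "effort": joint torques, N m; "tcp_pos": TCP position; "eef_rot": TCP orientation; "contact_force": force on the tool from outside, world axes, zero at the start; "moment": the same for the moment, N m; "gripper_width": opening from 0.0 (shut) to 1.0 (fully open).
Only numpy, scipy, OpenCV 4.12 (cv2) and the standard library are available. Lean on these libraries where they do the work, as an engineer would, in place of code of your own. Each camera call takes 0.05 s, during which the arm holds its last target.

## Working session

There is one attempt and no reset: what is moved stays moved. The work goes in short steps, Python scripts to look and compute and a shell command to move; the robot and the scene stay as the last step left them, time stands still between calls to the robot, and variables do not carry over. Pictures are saved under pics/ and viewed, and the job is handed in when it is done.

```bash
mkdir -p pics; ls; python3 - <<'E'
from workcell import *
import cv2, numpy as np
s=observe(); print(s['t'],s['tcp_pos'],s['eef_rot'],s['gripper_width'],s['contact_force'])
for c in ["scene","side","wrist"]:
    im=get_image(c); cv2.imwrite(f"pics/{c}0.png",im[:,:,::-1])
    for l in ["tab_face","tab_mid","knob_top","ring_clamp","film_can","flux_jar","solder_spool","cork_a"]:
        print(c,l,[(np.round(d['point']).tolist(),round(d['p'],2)) for d in pinpoint(l,c)][:2])
print(observe()['t'])
E
```

```text
pics
0.0 [6.74758488e+02 1.31524869e-02 4.03695110e+02] [[ 9.99998126e-01  3.57585277e-05 -1.93586223e-03]
 [ 3.55511004e-05 -9.99999994e-01 -1.07184117e-04]
 [-1.93586605e-03  1.07115094e-04 -9.99998120e-01]] 1.0017558275933454 [-0.85471882  0.36048575  0.37636131]
scene tab_face [([554.0, -99.0, 72.0], 0.62)]
scene tab_mid [([565.0, -99.0, 83.0], 0.61)]
scene knob_top [([524.0, -36.0, 54.0], 0.43)]
scene ring_clamp [([534.0, -84.0, 4.0], 0.59)]
scene film_can [([484.0, 31.0, 2.0], 0.87)]
scene flux_jar [([593.0, 19.0, 1.0], 0.83)]
scene solder_spool [([550.0, -195.0, 0.0], 0.48)]
scene cork_a [([473.0, -180.0, 2.0], 0.5)]
side tab_face [([557.0, -100.0, 73.0], 0.78)]
side tab_mid [([563.0, -97.0, 87.0], 0.56)]
side knob_top [([520.0, -40.0, 55.0], 0.39)]
side ring_clamp [([532.0, -82.0, -1.0], 0.89)]
side film_can [([483.0, 28.0, 2.0], 0.74)]
side flux_jar [([566.0, -101.0, 84.0], 0.65), ([596.0, 25.0, -4.0], 0.6)]
side solder_spool [([551.0, -193.0, 1.0], 0.66)]
side cork_a [([473.0, -179.0, -0.0], 0.54)]
wrist tab_face [([487.0, 33.0, -0.0], 0.56)]
wrist tab_mid []
wrist knob_top [([522.0, -40.0, 57.0], 0.85)]
wrist ring_clamp [([533.0, -83.0, 2.0], 0.84)]
wrist film_can [([481.0, 33.0, -1.0], 0.73)]
wrist flux_jar [([596.0, 22.0, 4.0], 0.72), ([484.0, 31.0, -2.0], 0.24)]
wrist solder_spool [([553.0, -191.0, 2.0], 0.59)]
wrist cork_a []
1.35
```

View pics/scene0.png

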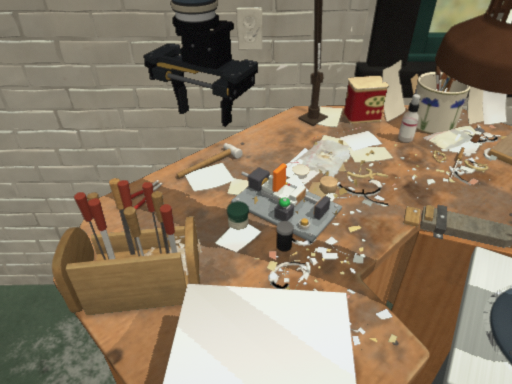

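View pics/wrist0.png

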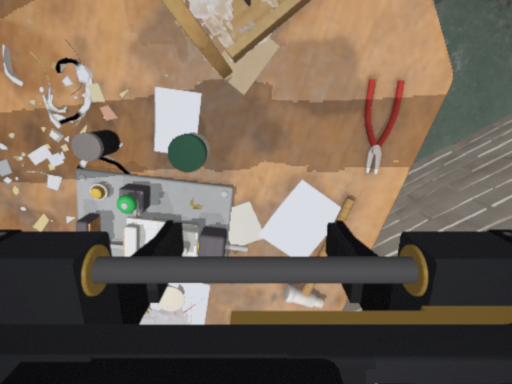

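View pics/side0.png

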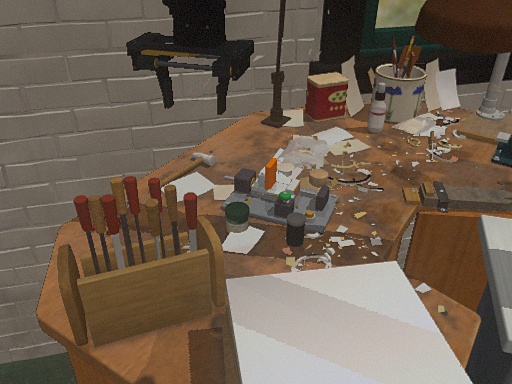

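The clamp shows up in all three views: around (155,215) in wrist, with the orange tab at (280,178) in scene and (270,172) in side. The green knob is at (127,204) in wrist. Next I'll work out the clamp's yaw from the edges of the base plate.

```bash
python3 - <<'E'
import cv2
a=cv2.imread("pics/wrist0.png")[150:270,60:260]; cv2.imwrite("pics/w0z.png",cv2.resize(a,None,fx=4,fy=4,interpolation=cv2.INTER_CUBIC))
a=cv2.imread("pics/side0.png")[140:260,210:360]; cv2.imwrite("pics/s0z.png",cv2.resize(a,None,fx=5,fy=5,interpolation=cv2.INTER_CUBIC))
E
```

```text
(no output)
```

View pics/w0z.png

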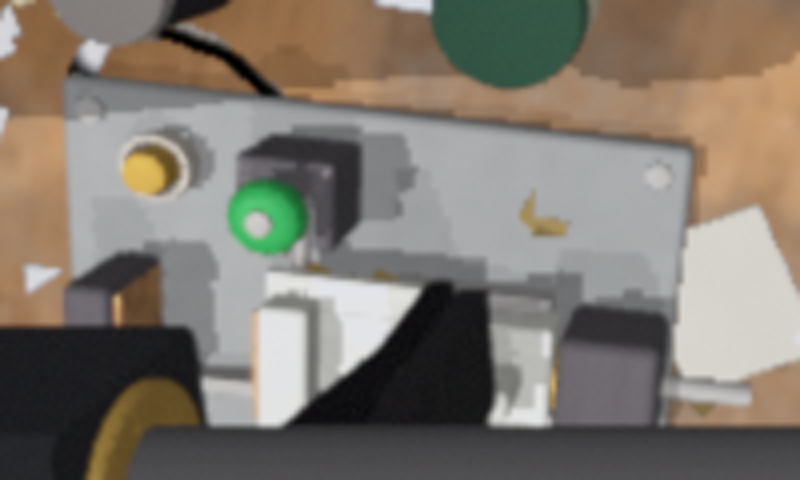

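View pics/s0z.png

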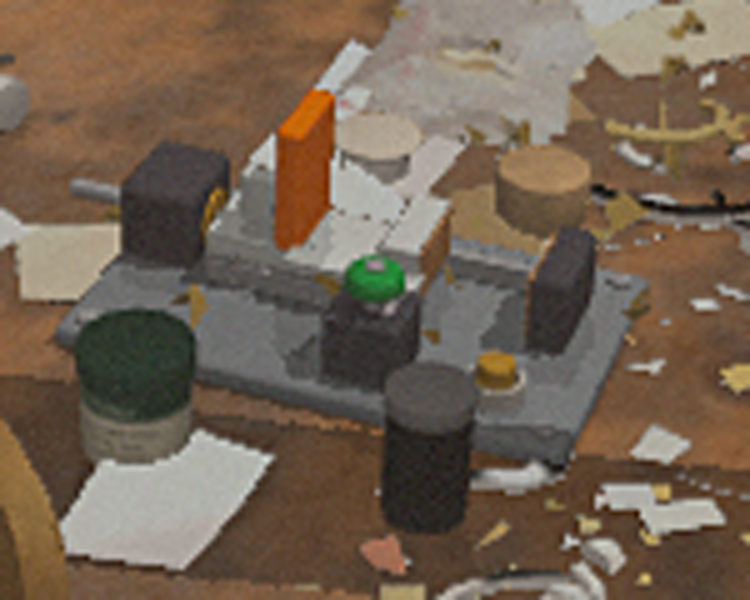

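The zoomed wrist view shows the plate's left corners at (76.5,170) and (233,187.5), and the knob centre at about (126.7,204).

```bash
cat > h.py <<'E'
import numpy as np
from workcell import *
def back(c,uv,z,P=None):
    P=P or camera_params(c); T=np.array(P['camera_from_world']); R=T[:3,:3]; t=T[:3,3]
    o=-R.T@t; d=R.T@np.array([(uv[0]-P['cx'])/P['fx'],(uv[1]-P['cy'])/P['fy'],1])
    return o+d*(z-o[2])/d[2]
def cl(x,y,o,yaw):
    c,s=np.cos(yaw),np.sin(yaw); return np.array([o[0]+c*x-s*y,o[1]+s*x+c*y])
E
python3 - <<'E'
from h import *
from scipy.optimize import least_squares
a=back('wrist',(76.5,170),10);b=back('wrist',(233,187.5),10);k=back('wrist',(126.7,204),56)
print(a,b,np.linalg.norm(b-a),k,np.arctan2(b[1]-a[1],b[0]-a[0]))
R=[((-105,65),a[:2],2),((105,65),b[:2],2),((-20,40),k[:2],2),((-20,40),(522,-38.5),3),((24,-15),(555.5,-99.5),4),((30,-15),(564,-98),4),((0,0),(533,-83),3)]
f=lambda p:np.concatenate([(cl(*m,p[:2],p[2])-w)/s for m,w,s in R])
r=least_squares(f,[533,-83,-.15]);print(r.x);print(np.round(f(r.x),2))
o,y=r.x[:2],r.x[2]
print('knob',cl(-20,40,o,y),'tab0',cl(-20,-15,o,y),'yaw deg',np.degrees(y)); print(observe()['qpos'])
E
```

```text
[440.83032873  -4.04384422  10.        ] [646.14180914 -28.14119036  10.        ] 206.72079256827635 [522.31935086 -35.43845092  56.        ] -0.11683515996598218
[ 5.35748845e+02 -8.01586255e+01 -1.22267463e-01]
[-0.69  0.6   0.88 -0.15 -0.77 -1.29 -0.41  0.16  0.56  0.38 -0.08 -0.18
  0.92  0.95]
knob [520.77667469 -38.01797878] tab0 [514.06870669 -92.60738403] yaw deg -7.0054096080509085
[-0.02888538  0.46861167 -0.04858759  1.53250049  0.02408564  1.14097235
 -0.0823468 ]
```

```bash
python3 -m creep '[[[-3.0,0.75,2.4,0,0,0,0],[-3.0,0.75,2.4,0,0,0,0],[-3.0,0.75,2.4,0,0,0,0],[-3.0,0.75,2.4,0,0,0,0],[-3.0,0.75,2.4,0,0,0,0]]]'; python3 -m creep '[[[0,0,0,0,0,-8.5,0],[0,0,0,0,0,-8.5,0],[0,0,0,0,0,-8.5,0],[0,0,0,0,0,-8.5,0],[0,0,0,0,0,-8.5,0]]]';python3 -m creep '[[[0,0,0,0,0,-8.5,0],[0,0,0,0,0,-8.5,0],[0,0,0,0,0,-8.5,0],[0,0,0,0,0,-8.5,0],[0,0,0,0,0,-6,0]]]'
cat > st.py <<'E'
from h import *
import sys
s=observe();R=np.array(s['eef_rot']);p=np.array(s['tcp_pos'])
tip=p+182*R[:,2]
print('t',s['t'],'tcp',np.round(p,1),'tip',np.round(tip,1),'yawx',np.degrees(np.arctan2(R[1,0],R[0,0])),'z',np.round(R[:,2],3),'F',np.round(s['contact_force'],1),'w',round(s['gripper_width'],3))
for a in sys.argv[1:]:
    g=np.array([float(v) for v in a.split(',')]); print('to tip',g,'tool cm',np.round(R.T@(g-tip)/10,2))
E
python3 st.py 521.5,-37.5,62
```

```text
t: 1.85
tcp_pos: [525.5, -36.8, 284.2]
eef_rot: [[1.0, 0.003, 0.016], [0.003, -1.0, 0.002], [0.016, -0.002, -1.0]]
contact_force: [0.2, 0.2, 0.4]
gripper_width: 0.635
t: 2.35
tcp_pos: [518.6, -38.4, 280.3]
eef_rot: [[0.727, 0.687, 0.003], [0.687, -0.727, -0.0], [0.002, 0.002, -1.0]]
contact_force: [0.0, -0.5, 0.1]
gripper_width: 0.173
t: 2.85
tcp_pos: [519.2, -38.8, 281.3]
eef_rot: [[0.104, 0.995, 0.005], [0.995, -0.104, -0.001], [0.0, 0.005, -1.0]]
contact_force: [0.9, -0.6, -0.1]
gripper_width: 0.004
t 2.85 tcp [519.2 -38.8 281.3] tip [520.2 -38.9  99.3] yawx 84.01803833918893 z [ 0.005 -0.001 -1.   ] F [ 0.9 -0.6 -0.1] w 0.004
to tip [521.5 -37.5  62. ] tool cm [0.15 0.1  3.73]
```

```bash
python3 - <<'E'
from h import *
import cv2
for c in ["wrist","side"]:
    im=get_image(c); cv2.imwrite(f"pics/{c}1.png",im[:,:,::-1])
    for l in ["tab_face","knob_top","ring_clamp"]:
        print(c,l,[(np.round(d['point'],1).tolist(),round(d['p'],2)) for d in pinpoint(l,c)][:2])
E
python3 st.py 521.5,-37.5,62
```

```text
wrist tab_face []
wrist knob_top [([519.9, -38.0, 59.3], 0.63)]
wrist ring_clamp [([532.5, -81.5, 3.0], 0.68)]
side tab_face [([560.8, -100.4, 71.8], 0.76), ([533.7, -78.6, -1.3], 0.53)]
side knob_top [([520.1, -39.2, 56.6], 0.44)]
side ring_clamp [([534.1, -78.0, -1.4], 0.58)]
t 3.25 tcp [519.1 -38.6 281.1] tip [520.  -38.7  99.1] yawx 83.68697553533161 z [ 0.005 -0.001 -1.   ] F [-0.  -0.2 -0.2] w 0.006
to tip [521.5 -37.5  62. ] tool cm [0.14 0.12 3.71]
```

View pics/wrist1.png

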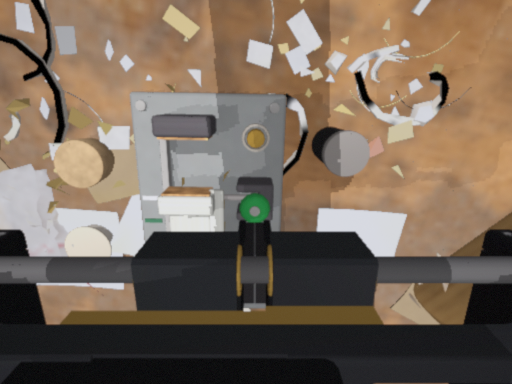

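View pics/side1.png

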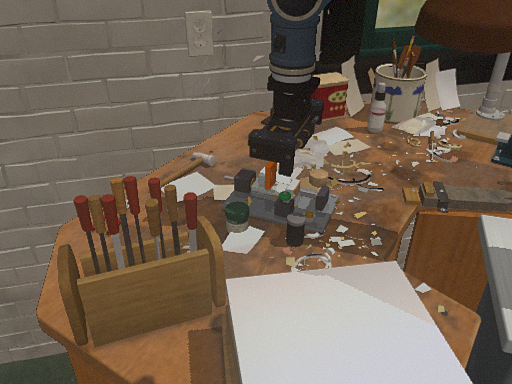

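The wrist view lines up with the clamp, and the knob at (254,210) is straight under the closed fingers. I'll go down and press in steps.

```bash
python3 -m creep '[[[0.05,0.05,2.0,0,0,0,0],[0,0.05,1.5,0,0,0,0],[0,0,0,0,0,0,0]]]'; python3 st.py 521,-38,49
```

```text
t: 3.55
tcp_pos: [520.9, -38.0, 246.1]
eef_rot: [[0.112, 0.994, 0.007], [0.994, -0.112, -0.001], [-0.001, 0.007, -1.0]]
contact_force: [-0.4, -0.1, 0.4]
gripper_width: 0.005
t 3.55 tcp [520.9 -38.  246.1] tip [522.2 -38.2  64.1] yawx 83.5773732866943 z [ 0.007 -0.001 -1.   ] F [-0.4 -0.1  0.4] w 0.005
to tip [521. -38.  49.] tool cm [ 0.01 -0.13  1.51]
```

```bash
python3 -m creep '[[[0,-0.1,0.8,0,0,0,0],[0,0,0.4,0,0,0,0]]]'; python3 -m creep '[[[0,0,0.3,0,0,0,0],[0,0,0.0,0,0,0,0]]]'; python3 st.py 521,-38,49
```

```text
t: 3.75
tcp_pos: [520.6, -37.5, 234.7]
eef_rot: [[0.112, 0.994, 0.01], [0.994, -0.112, -0.002], [-0.0, 0.01, -1.0]]
contact_force: [-0.3, -0.0, 3.5]
gripper_width: 0.002
t: 3.95
tcp_pos: [520.7, -37.4, 232.1]
eef_rot: [[0.112, 0.994, 0.01], [0.994, -0.112, -0.002], [-0.001, 0.01, -1.0]]
contact_force: [-0.9, 0.1, 3.7]
gripper_width: 0.005
t 3.95 tcp [520.7 -37.4 232.1] tip [522.4 -37.8  50.1] yawx 83.55167063594655 z [ 0.01  -0.002 -1.   ] F [-0.9  0.1  3.7] w 0.005
to tip [521. -38.  49.] tool cm [-0.04 -0.14  0.11]
```

```bash
python3 -m creep '[[[0,0,0.1,0,0,0,0],[0,0,0,0,0,0,0],[0,0,0,0,0,0,0],[0,0,0,0,0,0,0],[0,0,0,0,0,0,0]]]'; python3 - <<'E'
from h import *
import cv2
for c in ["wrist","side"]:
    im=get_image(c); cv2.imwrite(f"pics/{c}2.png",im[:,:,::-1])
    for l in ["tab_face","tab_mid"]:
        print(c,l,[(np.round(d['point'],1).tolist(),round(d['p'],2)) for d in pinpoint(l,c)][:2])
a=cv2.imread("pics/side2.png")[140:260,210:360]; cv2.imwrite("pics/s2z.png",cv2.resize(a,None,fx=5,fy=5,interpolation=cv2.INTER_CUBIC))
E
python3 st.py
```

```text
t: 4.45
tcp_pos: [520.6, -37.4, 232.2]
eef_rot: [[0.113, 0.994, 0.01], [0.994, -0.113, -0.002], [-0.001, 0.011, -1.0]]
contact_force: [-1.1, 0.5, 3.7]
gripper_width: 0.008
wrist tab_face []
wrist tab_mid []
side tab_face [([514.4, -94.9, 70.8], 0.76)]
side tab_mid [([520.4, -92.2, 85.5], 0.58)]
t 4.75 tcp [520.6 -37.4 232.1] tip [522.4 -37.8  50.1] yawx 83.53163991294859 z [ 0.01  -0.002 -1.   ] F [-1.6 -0.1  3.8] w 0.004
```

View pics/wrist2.png

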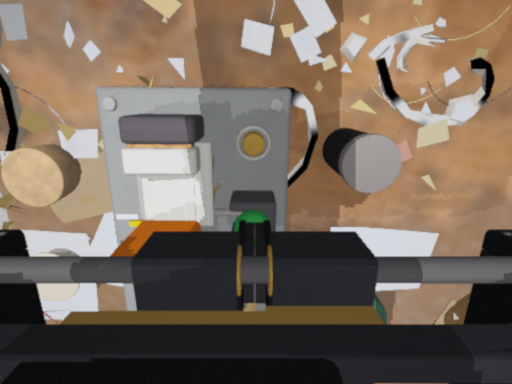

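View pics/s2z.png

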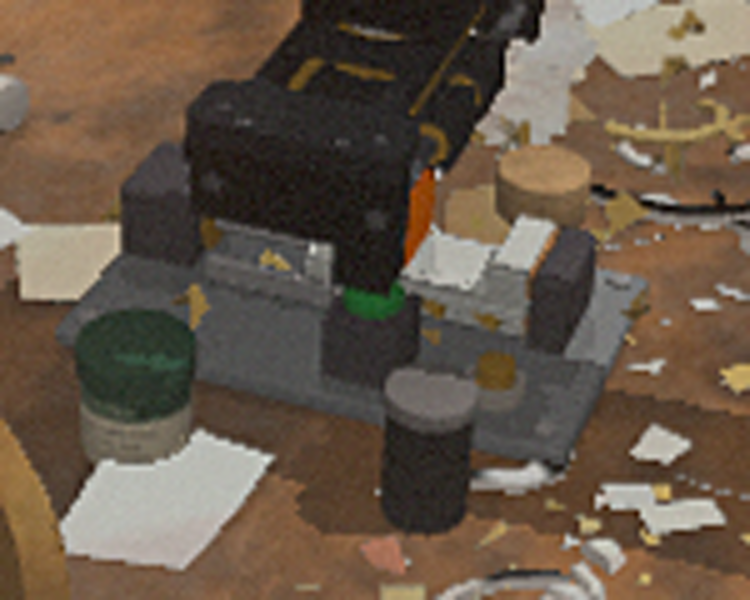

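The jaw is shut: the pointer is at the white mark near (133,220) in wrist, and the tab face measures (514,-95), which matches the shut model. Next I'll lift, move across in front of the tab and lower.

```bash
python3 -m creep '[[[0,0,-2.5,0,0,0,0],[0,0,-2.5,0,0,0,0],[0,-3.0,0,0,0,0,0],[-3.0,0,0,0,0,0,0],[-2.5,0,0,0,0,0,0]]]'; python3 -m creep '[[[0,0,0,0,0,0,0]]]';python3 - <<'E'
from h import *
print(cl(-48,-15,(534.8,-80.5),-.122))
E
python3 st.py 485.5,-90,62
```

```text
t: 5.25
tcp_pos: [484.7, -86.1, 282.6]
eef_rot: [[0.104, 0.994, 0.014], [0.995, -0.104, 0.001], [0.002, 0.014, -1.0]]
contact_force: [-0.3, -0.6, 0.4]
gripper_width: 0.005
t: 5.35
tcp_pos: [484.1, -89.2, 282.2]
eef_rot: [[0.109, 0.994, 0.014], [0.994, -0.109, -0.001], [0.001, 0.014, -1.0]]
contact_force: [-0.3, -0.4, 0.4]
gripper_width: 0.005
[485.3313094  -89.54702437]
t 5.35 tcp [484.1 -89.2 282.2] tip [486.6 -89.3 100.2] yawx 83.72600129365469 z [ 0.014 -0.001 -1.   ] F [-0.3 -0.4  0.4] w 0.005
to tip [485.5 -90.   62. ] tool cm [-0.08 -0.16  3.82]
```

```bash
python3 -m creep '[[[0,-0.1,2.0,0,0,0,0],[0,-0.05,1.8,0,0,0,0],[0,0,0,0,0,0,0]]]'; python3 - <<'E'
from h import *
import cv2
for c in ["side"]:
    im=get_image(c); cv2.imwrite(f"pics/{c}3.png",im[:,:,::-1])
    for l in ["tab_face","tab_mid","knob_top"]:
        print(c,l,[(np.round(d['point'],1).tolist(),round(d['p'],2)) for d in pinpoint(l,c)][:2])
a=cv2.imread("pics/side3.png")[140:260,210:360]; cv2.imwrite("pics/s3z.png",cv2.resize(a,None,fx=5,fy=5,interpolation=cv2.INTER_CUBIC))
E
python3 st.py 514,-93.5,62
```

```text
t: 5.65
tcp_pos: [484.0, -88.4, 243.4]
eef_rot: [[0.111, 0.994, 0.018], [0.994, -0.111, -0.0], [0.002, 0.018, -1.0]]
contact_force: [-0.4, -0.4, -0.2]
gripper_width: 0.005
side tab_face [([513.8, -97.8, 71.1], 0.96)]
side tab_mid [([523.0, -92.2, 85.3], 0.73)]
side knob_top [([523.6, -39.9, 55.1], 0.66)]
t 5.85 tcp [485.2 -88.5 245.8] tip [489.3 -88.8  63.9] yawx 83.65623211727753 z [ 0.023 -0.001 -1.   ] F [-0.1 -0.2  0.1] w 0.004
to tip [514.  -93.5  62. ] tool cm [-0.2   2.5   0.25]
```

View pics/s3z.png

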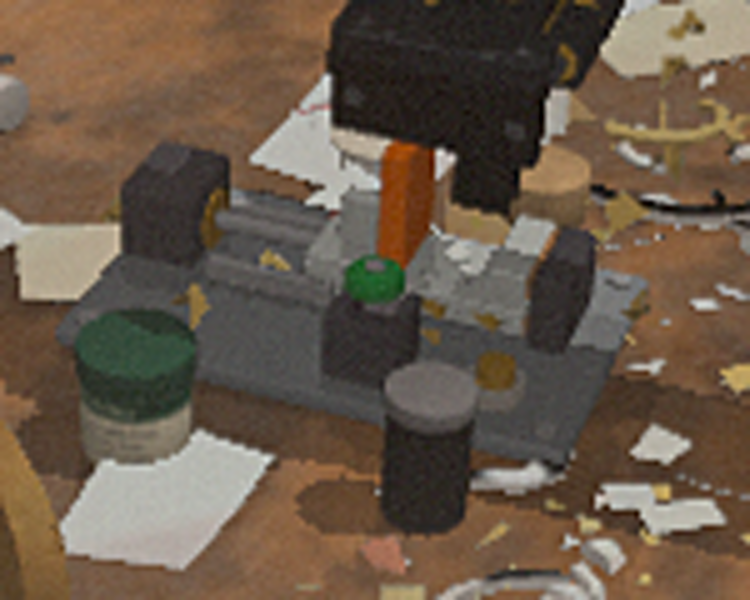

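Knob is up and the jaw shut. The fingers stand in front of the tab with a gap of about 15 mm. I'll correct the small tilt and close in until I feel contact.

```bash
python3 -m creep '[[[-0.2,0.8,0.1,1.3,0,0,0],[0,0.3,0,0,0,0,0],[0,0,0,0,0,0,0]]]'; python3 st.py 514,-93.5,62
```

```text
t: 6.15
tcp_pos: [497.0, -91.1, 247.2]
eef_rot: [[0.11, 0.994, 0.004], [0.994, -0.11, 0.001], [0.001, 0.004, -1.0]]
contact_force: [-0.1, -0.5, 0.1]
gripper_width: 0.002
t 6.15 tcp [497.  -91.1 247.2] tip [497.8 -90.9  65.2] yawx 83.70754037834799 z [ 0.004  0.001 -1.   ] F [-0.1 -0.5  0.1] w 0.002
to tip [514.  -93.5  62. ] tool cm [-0.08  1.64  0.33]
```

```bash
python3 -m creep '[[[-0.1,0.3,0.2,0,0,0,0],[0,0.2,0,0,0,0,0],[0,0,0,0,0,0,0]]]'; python3 st.py; python3 -m creep '[[[0,0.3,0.1,0,0,0,0],[0,0,0,0,0,0,0]]]'; python3 st.py
```

```text
t: 6.45
tcp_pos: [501.4, -92.5, 245.5]
eef_rot: [[0.11, 0.994, 0.003], [0.994, -0.11, 0.0], [0.001, 0.003, -1.0]]
contact_force: [0.4, 0.2, -0.6]
gripper_width: 0.004
t 6.45 tcp [501.4 -92.5 245.5] tip [502.  -92.4  63.5] yawx 83.71309949624077 z [ 0.003  0.    -1.   ] F [ 0.4  0.2 -0.6] w 0.004
t: 6.65
tcp_pos: [503.3, -92.7, 244.2]
eef_rot: [[0.11, 0.994, -0.001], [0.994, -0.11, 0.0], [0.0, -0.001, -1.0]]
contact_force: [-4.1, 0.9, 2.4]
gripper_width: 0.004
t 6.65 tcp [503.3 -92.7 244.2] tip [503.1 -92.6  62.2] yawx 83.69938621016112 z [-0.001  0.    -1.   ] F [-4.1  0.9  2.4] w 0.004
```

Contact came at tip x ≈ 502.5–503, with −4 N. From here I'll push about 30 mm, watching the force and position.

```bash
python3 -m creep '[[[0,0.6,0,0,0,0,0],[0,0.6,0,0,0,0,0],[0,0.4,0,0,0,0,0],[0,0,0,0,0,0,0]]]'; python3 st.py 533,-96,62
```

```text
t: 7.05
tcp_pos: [517.5, -94.3, 243.3]
eef_rot: [[0.11, 0.994, -0.013], [0.994, -0.11, 0.0], [-0.001, -0.013, -1.0]]
contact_force: [-3.1, 0.1, 2.7]
gripper_width: 0.005
t 7.05 tcp [517.5 -94.3 243.3] tip [515.2 -94.3  61.3] yawx 83.66922787215819 z [-0.013  0.    -1.   ] F [-3.1  0.1  2.7] w 0.005
to tip [533. -96.  62.] tool cm [ 0.02  1.78 -0.09]
```

```bash
python3 -m creep '[[[0,0.6,0,-0.3,0,0,0],[0,0.5,0,-0.3,0,0,0],[0,0,0,0,0,0,0]]]'; python3 st.py 533,-96,62;  python3 - <<'E'
from h import *
import cv2
for c in ["side"]:
    im=get_image(c); cv2.imwrite(f"pics/{c}4.png",im[:,:,::-1])
    for l in ["tab_face","tab_mid"]:
        print(c,l,[(np.round(d['point'],1).tolist(),round(d['p'],2)) for d in pinpoint(l,c)][:2])
E
```

```text
t: 7.35
tcp_pos: [527.2, -95.3, 242.3]
eef_rot: [[0.111, 0.994, -0.011], [0.994, -0.111, -0.001], [-0.002, -0.011, -1.0]]
contact_force: [-4.8, -0.2, 3.9]
gripper_width: 0.003
t 7.35 tcp [527.2 -95.3 242.3] tip [525.2 -95.5  60.3] yawx 83.65167518882785 z [-0.011 -0.001 -1.   ] F [-4.8 -0.2  3.9] w 0.003
to tip [533. -96.  62.] tool cm [ 0.04  0.77 -0.18]
side tab_face [([539.3, -100.1, 72.8], 0.65)]
side tab_mid [([545.7, -95.4, 88.6], 0.64)]
```

```bash
python3 -m creep '[[[0,0.5,-0.1,-0.2,0,0,0],[0,0.3,-0.1,0,0,0,0],[0,0,0,0,0,0,0]]]'; python3 st.py 533,-96,62;  python3 - <<'E'
from h import *
import cv2
for c in ["side","wrist"]:
    im=get_image(c); cv2.imwrite(f"pics/{c}5.png",im[:,:,::-1])
    for l in ["tab_face","tab_mid"]:
        print(c,l,[(np.round(d['point'],1).tolist(),round(d['p'],2)) for d in pinpoint(l,c)][:2])
E
python3 st.py
```

```text
t: 7.8
tcp_pos: [532.5, -96.0, 242.2]
eef_rot: [[0.111, 0.994, -0.015], [0.994, -0.111, -0.0], [-0.002, -0.015, -1.0]]
contact_force: [-4.5, 0.6, 4.4]
gripper_width: 0.004
t 7.8 tcp [532.5 -96.  242.2] tip [529.7 -96.1  60.2] yawx 83.64600938504799 z [-0.015 -0.    -1.   ] F [-4.5  0.6  4.4] w 0.004
to tip [533. -96.  62.] tool cm [ 0.04  0.32 -0.19]
side tab_face [([543.6, -97.8, 71.5], 0.87)]
side tab_mid [([548.1, -95.9, 84.6], 0.73)]
wrist tab_face []
wrist tab_mid []
t 8.1 tcp [532.4 -96.  242.3] tip [529.6 -96.1  60.3] yawx 83.64379679185899 z [-0.015 -0.    -1.   ] F [-4.9  0.8  0.5] w 0.006
```

View pics/wrist5.png

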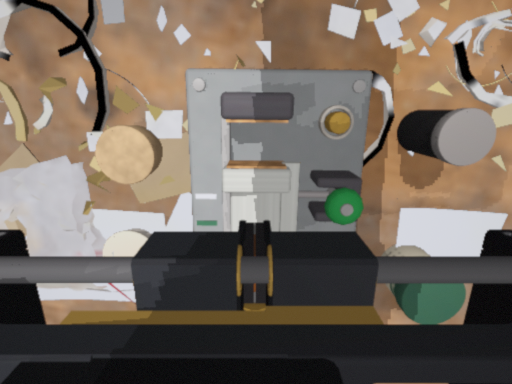

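The opening is about 27–29 mm by both tip travel and network, and the yellow pointer has gone past the green mark at (207,222). I'll add 2 mm of margin, then back off gently.

```bash
python3 -m creep '[[[0,0.3,0,0,0,0,0],[0,0,0,0,0,0,0]]]'; python3 st.py; python3 -m creep '[[[0,-0.4,0,0,0,0,0],[0,-0.4,0,0,0,0,0],[0,-0.5,0,0,0,0,0],[0,-0.8,0,0,0,0,0],[0,-1.2,0,0,0,0,0]]]'; python3 -m creep '[[[0,-0.5,-1.5,0,0,0,0],[0,-1.5,-2,0,0,0,0],[0,-1,-3.5,0,0,0,0],[0,0,-3,0,0,0,0],[0,0,0,0,0,0,0]]]'; python3 - <<'E'
from h import *
import cv2
for c in ["side","wrist","scene"]:
    im=get_image(c); cv2.imwrite(f"pics/{c}6.png",im[:,:,::-1])
    for l in ["tab_face","tab_mid","knob_top","film_can","flux_jar","solder_spool","cork_a"]:
        print(c,l,[(np.round(d['point'],1).tolist(),round(d['p'],2)) for d in pinpoint(l,c)][:2])
a=cv2.imread("pics/side6.png")[140:260,210:360]; cv2.imwrite("pics/s6z.png",cv2.resize(a,None,fx=5,fy=5,interpolation=cv2.INTER_CUBIC))
E
python3 st.py
```

```text
t: 8.3
tcp_pos: [535.0, -96.3, 242.2]
eef_rot: [[0.111, 0.994, -0.016], [0.994, -0.111, -0.001], [-0.002, -0.016, -1.0]]
contact_force: [-5.4, 1.1, 0.7]
gripper_width: 0.005
t 8.3 tcp [535.  -96.3 242.2] tip [532.  -96.4  60.2] yawx 83.64456870519658 z [-0.016 -0.001 -1.   ] F [-5.4  1.1  0.7] w 0.005
t: 8.8
tcp_pos: [504.1, -92.5, 244.4]
eef_rot: [[0.11, 0.994, -0.002], [0.994, -0.11, -0.001], [-0.001, -0.002, -1.0]]
contact_force: [-0.3, 0.6, -0.4]
gripper_width: 0.006
t: 9.3
tcp_pos: [470.2, -88.5, 348.4]
eef_rot: [[0.109, 0.994, 0.003], [0.994, -0.109, -0.002], [-0.002, 0.003, -1.0]]
contact_force: [0.5, 1.0, -0.2]
gripper_width: 0.006
side tab_face [([536.6, -97.9, 73.2], 0.94)]
side tab_mid [([542.7, -92.6, 84.5], 0.66)]
side knob_top [([522.3, -40.5, 55.7], 0.64)]
side film_can [([483.6, 29.6, 1.4], 0.74)]
side flux_jar [([592.6, 22.9, -1.1], 0.74)]
side solder_spool [([548.8, -193.1, 3.2], 0.4)]
side cork_a [([473.6, -177.8, -1.3], 0.8)]
wrist tab_face []
wrist tab_mid []
wrist knob_top [([519.9, -40.7, 57.1], 0.61)]
wrist film_can [([483.9, 31.7, -2.2], 0.93)]
wrist flux_jar []
wrist solder_spool []
wrist cork_a [([472.1, -180.1, 3.2], 0.58)]
scene tab_face [([534.8, -97.6, 71.5], 0.82)]
scene tab_mid [([542.0, -97.5, 86.9], 0.71)]
scene knob_top [([524.4, -35.3, 52.2], 0.4)]
scene film_can [([487.1, 33.7, 1.6], 0.92)]
scene flux_jar [([592.0, 20.9, 1.9], 0.74)]
scene solder_spool [([549.7, -194.9, -2.1], 0.64)]
scene cork_a []
t 10.5 tcp [469.5 -88.7 344.4] tip [468.4 -88.6 162.4] yawx 83.74820385712829 z [-0.006  0.    -1.   ] F [ 1.4 -0.1 -0. ] w 0.007
```

View pics/wrist6.png

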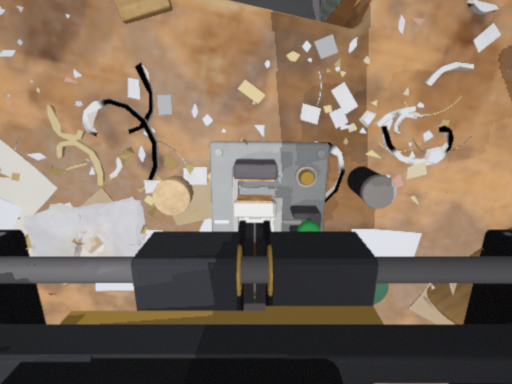

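View pics/s6z.png

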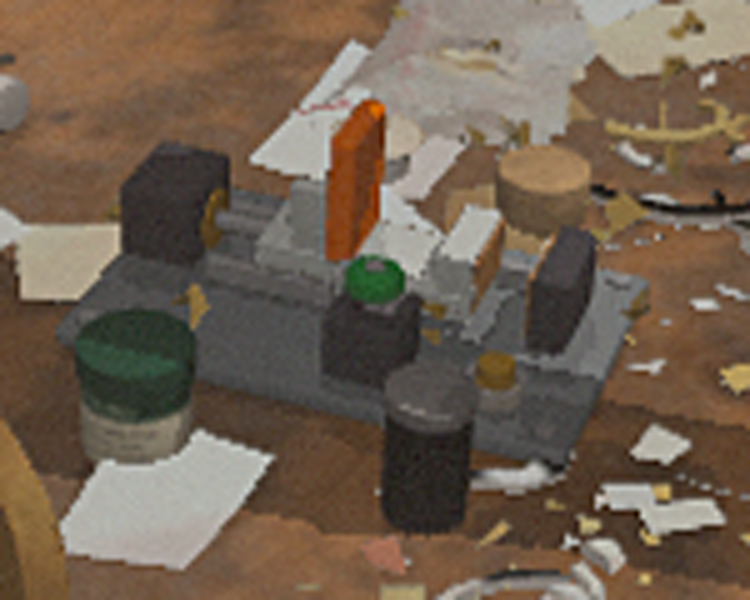

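The tab face is now at about x 536: it was 514 shut and 557 fully open, so this is about 22 mm. I'll back away a little to see the pointer directly.

```bash
python3 -m creep '[[[0,3,-4,0,0,0,0],[0,-4,-3,0,0,0,0],[0,-3,0,0,0,0,0],[0,0,0,0,0,0,0]]]'; python3 - <<'E'
from h import *
import cv2
im=get_image("wrist"); cv2.imwrite("pics/w7.png",cv2.resize(im[130:250,180:360,::-1],None,fx=4,fy=4,interpolation=cv2.INTER_CUBIC))
E
```

```text
t: 10.9
tcp_pos: [430.6, -84.7, 413.5]
eef_rot: [[0.108, 0.994, -0.016], [0.994, -0.108, 0.003], [0.002, -0.016, -1.0]]
contact_force: [0.9, 0.1, -0.3]
gripper_width: 0.007
```

View pics/w7.png

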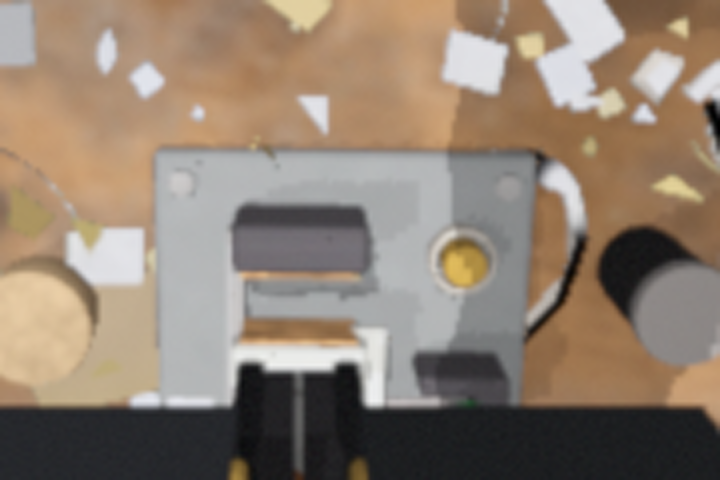

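The gripper hides the pointer in this view. I'll shift the other way, staying high.

```bash
python3 -m creep '[[[3,4,-2,0,0,0,0],[3,4,0,0,0,0,0],[3,4,0,0,0,0,0],[0,3,0,0,0,0,0],[0,0,0,0,0,0,0]]]'; python3 - <<'E'
from h import *
import cv2
im=get_image("wrist"); cv2.imwrite("pics/w8.png",im[:,:,::-1]); cv2.imwrite("pics/w8z.png",cv2.resize(im[100:250,100:280,::-1],None,fx=4,fy=4,interpolation=cv2.INTER_CUBIC))
E
python3 st.py
```

```text
t: 11.45
tcp_pos: [593.7, -13.6, 427.8]
eef_rot: [[0.114, 0.993, -0.014], [0.993, -0.114, 0.003], [0.002, -0.014, -1.0]]
contact_force: [-0.6, -0.7, 0.9]
gripper_width: 0.002
t 11.5 tcp [592.2 -12.5 427.7] tip [589.4 -11.7 245.8] yawx 83.53098440982998 z [-0.016  0.004 -1.   ] F [ 0.1  1.5 -0.1] w 0.006
```

View pics/w8z.png

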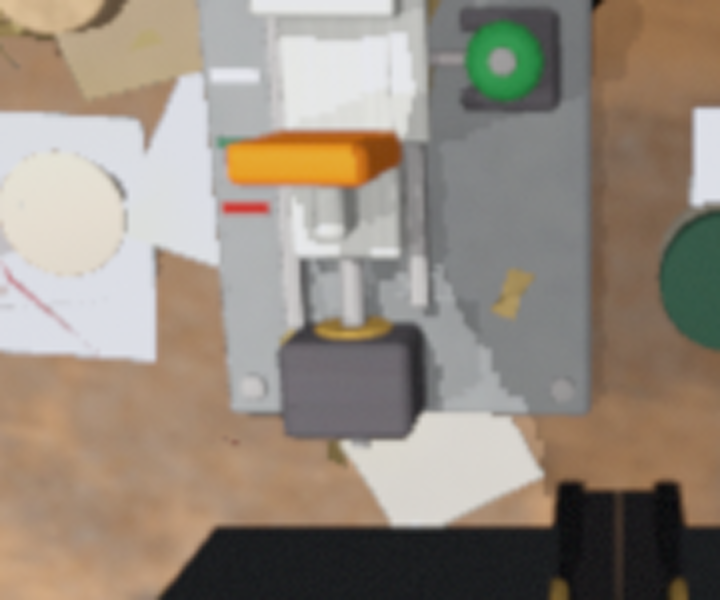

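The pointer is hidden under the tab, but the tab sits at the green mark, with the white and red marks clear at (57,75) and (61,208) of the 4x crop. The knob is up. I'm handing in.

```bash
python3 -c "
from workcell import *
print(hand_in())"; python3 st.py
```

```text
the job is handed in; nothing more can be done
None
the job is handed in; nothing more can be done
```

I pressed the knob with closed fingertips and held it until the jaw had sprung fully shut. Then I pushed the orange tab's front face back to about 30 mm and let it go. The jaw came back and rests half open. I handed the job in at about 11.5 s of the 45 s allowed.

**Jaw:** the side and scene cameras put the tab face at x ≈ 535–537 mm. It was about 514 mm when shut and 554–557 mm when fully open, so the opening is about 22 mm.

**Knob and loose things:** the knob is up, measured 52–57 mm above the bench. The loose things measured where they were at the start, within the networks' error.

**Robot:** the last readings put the fingertips about 245 mm above the bench, with no contact force beyond noise.

**Not confirmed:** I never saw the yellow pointer at the green mark after the release, because the gripper or the tab hid it in the last views. In the last picture the tab stood at the green mark, with the white and red marks clear. The wrist camera never found the tab after the push, so the opening rests on the other two cameras, which agree within about 2 mm.

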